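Shut the covered gas valve at the glass lathe bench

ROBOT

A 6-joint arm with a two-finger parallel gripper is mounted at the origin on the work surface. World frame = base frame: x ahead of the robot, y to its left, z up, the work surface at z = 0. Lengths are in m, angles in rad, forces in N, time in s.
With the tool pointing down it reaches from about 0.25 to 0.85 m from the base axis. Payload 12.5 kg.
Tool frame: the origin (TCP) lies at the very end of the fingers, on their centre line; the grasp point (between the pads) lies 19 mm behind it; z points along the fingers, y is the direction in which the jaws open and shut (so a half turn about z gives the same grasp; the last joint's range is limited). The gripper opens to 93 mm and grips with 3 to 60 N. Pads are 15 mm wide; open, the fingers measure 128 mm over their backs; the gripper's body (75 mm by 188 mm) begins 65 mm behind the grasp point.
Start: joints at [-1.336, 0.351, 1.652, -0, 1.139, -0.085], TCP at [0.173, -0.522, 0.219] pointing down, gripper open.
Joint ranges: [-2.75, 2.75], [-0.79, 2.1], [0.01, 2.65], [-1.57, 4.71], [0.07, 3.14], [-2.87, 2.87]. Speed limits (rad/s): [2.22, 2.22, 2.79, 3.14, 3.14, 3.14].

INTERFACE

Orientations are given as a unit quaternion [x, y, z, w].
In Python, from station import r gives the robot as it stands.
- The arm moves only by the shell command python3 -m jog 'ROWS' [FORCE]. ROWS is JSON, a list of rows, each an object with "rotation": the turn, a rotation vector about the world's x, y, z in rad, a list of three; "offset": the shift along the world's x, y, z in m, a list of three; "hand": the finger opening in m, from 0 to 0.093. A call has 1 to 12 rows; each row is the pose to reach, as a shift and turn from the pose measured when the call began; what a row does not reach only later rows make up. A row lasts 1/8 s, in which the tool goes at most 62.5 mm and 10.7 degrees, less where a joint would pass 70% of its speed; a pose out of reach is approached as far as the arm can. A call with a gripper value outside its range is refused whole. The fingers move at their own pace and stop on an object; FORCE is the grip in N (left out, the last holds). Time passes only in rows, so rows that repeat a pose let the fingers close. It gives the time, the measured TCP pose, the force and the opening at its end, in the units of the state.
- r.observe(): the state, without advancing time (a new reading comes with each control period).
- r.read_camera(name): name is "side" or "top"; returns the picture (420x560x3 uint8, red, green, blue); there is no depth.
- r.camera_model(name): a dict with "intrinsics" (3x3 intrinsics, pixels), "dist_coeffs" ([k1, k2, p1, p2, k3] as OpenCV has them; the pictures are not rectified), "position" and "rotation" of the camera in the world. Camera axes: x right, y up, looking along -z (the intrinsics and any distortion apply to the point x, -y, -z); pixel columns grow to the right and rows downward; lengths in m; the calibration is good to about 2 mm. A picture is of the moment at which its call begins. camera_model takes no time and is no camera call.
- r.finish_job(): hands the job in, once; it reports no verdict.
The state is a dict: "time": time; "q": joint angles; "dq": joint speeds; "effort": joint torques, N m; "tool_pos": TCP position; "tcp_rot": TCP orientation; "wrist_force": force on the tool from outside, world axes, zero at the start; "torque": the same for the moment, N m; "finger_gap": opening from 0.0 (shut) to 1.0 (fully open).
Only numpy, scipy, OpenCV 4.12 (cv2) and the standard library are available. Lean on these libraries where they do the work, as an engineer would, in place of code of your own. Each camera call takes 0.05 s, during which the arm holds its last target. There are 200 camera calls.

TASK

Push the loose cover of the gas manifold box along its ledges, all the way to the other end of the box, to reveal the valve handle with the round disc on its end; then push that handle clockwise until it is fully shut, against its stop and square across its pipe. Only push with the fingers: do not lift the cover off its ledges, and leave the other handle and the things on the bench as they are.

Things in the scene. Friction and masses are not known exactly. Their poses are not given: they have to be found in the camera images.
- manifold: Fixed tan box 206 (x) x 370 (y) mm; origin under its centre on the bench. Two open bays, each 170 x 170 mm inside, centred at y = +90 and -90 mm; floor at height 8, web between them 10 thick, top at 81. The cover slides along y on ledges at height 85 along both long sides, between lips up to 95; inner faces of the end stops at y = +-179 mm.
- cover: Loose aluminium plate 188 (x) x 172 (y) x 4 mm, about 450 g, hiding the marked valve's bay; the other bay starts open. Origin: centre of its underside. Across its middle stands a push bar 100 (x) x 12 (y) mm, top 30 mm above the underside. A few N slide it along the box's y, clear of web and handles, to the end stop (centre 93 mm from the box's centre), over the other bay.
- marked_valve: The fixed brass valve and its copper pipe in the bay that starts covered. Origin: the centre of that bay at bench height; axes as the box's. Pipe along the box's x, 30 mm to the -y side of the bay's centre, its axis 30 mm above the bench, valve body up to 46 mm.
- plain_valve: The same, for the valve in the other bay, which starts uncovered.
- marked_handle (a joint): 0 = open, pointing along the pipe to the box's -x; grows clockwise from above; 1.571 rad = shut at its stop, pointing to +y. Starts 0 to 0.35. Flat dark steel bar 14 mm wide, 8 thick, mid-height 64 mm above the bench, free of its round hub and end disc from 13 to 69 mm from the pivot; the disc is 32 mm across. Stays where left; 0.2 N m turns it (4 N at 50 mm).
- marked_pivot (a point): Pivot of the marked handle, at its mid-height: 45 mm to the box's +x and 30 mm to its -y from the bay's centre.
- marked_end (a point): Centre of the disc on the marked handle, 85 mm from the pivot.
- plain_handle (a joint): Angle of the other handle, same meaning; a straight bar 14 x 8 mm, 100 mm long from the pivot, without a disc. Starts at 0 to 0.35; not to be moved.
- plain_end (a point): Point on the plain handle, 85 mm from its pivot.
- frit_jar: Bystander: glass jar with black cap, 60 mm across, 85 mm high, beyond the +y end of the box; origin under its centre.
- paddle: Bystander: graphite paddle lying flat beyond the -y end of the box, black plate 90 x 70 x 10 mm with a dark wooden handle 110 mm long, up to 18 mm high; origin on the bench between plate and handle.
- water_cup: Bystander: steel cup, 72 mm across, 75 mm high, beyond the +y end of the box, beside the jar; origin under its centre.

How it is judged:
On the way, in this order (a step that is already met when the one before it is completed fails the run):
1. the cover is slid aside, clear of the marked valve's bay (horizontal distance between cover and marked_valve above 0.16 m and not (height (world z) of cover above 0.1 m)), for 0.2 s.
2. the marked handle is pushed shut (value of joint marked_handle above 1.47 rad), for 0.2 s.
At the end, for the whole second after the job is handed in: The cover lies flat on its ledges at the other end of the box, its centre at least 160 mm from the centre of the marked valve's bay, at rest; the marked handle is turned to at least 1.47 rad (within 6 degrees of its stop); the plain handle's end is within 15 mm of where it was (horizontal distance between cover and marked_valve above 0.16 m and height (world z) of cover between 0.08 and 0.092 m and angle between cover's own z axis and vertical below 0.06 rad and linear speed of cover below 0.01 m/s and value of joint marked_handle above 1.47 rad and distance of plain_end from where it was at the start of the episode below 0.015 m); the robot touches nothing.
It fails at once if the cover is lifted or tipped off its ledges (height (world z) of cover above 0.1 m or angle between cover's own z axis and vertical above 0.15 rad).
It fails at once if the plain handle is moved (distance of plain_end from where it was at the start of the episode above 0.015 m).
It fails at once if a bystander is shoved, lifted or knocked over (distance of any of frit_jar, paddle, water_cup from where it was at the start of the episode above 0.03 m or angle between any of frit_jar, paddle, water_cup's own z axis and vertical above 0.4 rad).
It also fails if it takes over 51 s, if anything falls off the work surface, if the arm or the gripper's body presses on something with over 40 N, if the wrist force passes 120 N, or if a joint passes its speed limit or range.

## Working session

There is one attempt and no reset: what is moved stays moved. The work goes in short steps, Python scripts to look and compute and a shell command to move; the robot and the scene stay as the last step left them, time stands still between calls to the robot, and variables do not carry over. Pictures are saved under pics/ and viewed, about 8 in all and at most 12, crops included, and the job is handed in when it is done.

```bash
mkdir -p pics
cat > h.py <<'E'
import numpy as np, cv2
from station import r
def ray(n,uv):
    m=r.camera_model(n);K=np.array(m["intrinsics"]);D=np.array(m["dist_coeffs"],float)
    R=np.array(m["rotation"]);
    if R.size==4:
        from scipy.spatial.transform import Rotation as T;R=T.from_quat(R).as_matrix()
    p=cv2.undistortPoints(np.array(uv,float).reshape(-1,1,2),K,D).reshape(-1,2)
    d=np.c_[p[:,0],-p[:,1],-np.ones(len(p))]@R.T
    return np.array(m["position"]),d
def plane(n,uv,z):
    o,d=ray(n,uv);return o+d*((z-o[2])/d[:,2])[:,None]
def snap(n,f):
    im=r.read_camera(n);cv2.imwrite("pics/"+f,im[:,:,::-1]);return im
E
python3 - <<'E'
from h import *
for n in("top","side"):
    snap(n,n+"0.png");m=r.camera_model(n);print(n,m["position"],m["rotation"])
print(r.observe())
E
```

```text
top [0.55375385 0.00813301 1.07184485] [ 0.03095601 -0.01768614 -0.69829562  0.71492108]
side [0.20927151 0.56605911 0.91604607] [-0.10104383  0.32046078  0.89867393 -0.28192232]
{'time': 0.1, 'q': array([-1.33562117e+00,  3.51177125e-01,  1.65234215e+00,  1.54055725e-05,
        1.13910494e+00, -8.45739703e-02]), 'dq': array([-0.00170383,  0.00046794, -0.00334026,  0.00154294, -0.00103751,
        0.00097813]), 'effort': array([ 4.87958878e-04, -4.98030424e+01, -2.85705543e+01,  7.00133806e-02,
        2.39560503e-02, -4.71008252e-05]), 'tool_pos': array([ 0.17285124, -0.52181299,  0.21816495]), 'tcp_rot': array([ 9.87247643e-01,  1.59191163e-01, -3.18273518e-05, -5.14846585e-04]), 'wrist_force': array([ 0.53010474, -0.10633703,  0.64629377]), 'torque': array([ 0.03445197,  0.02927475, -0.0168131 ]), 'finger_gap': 0.995329921857592}
```

View pics/top0.png

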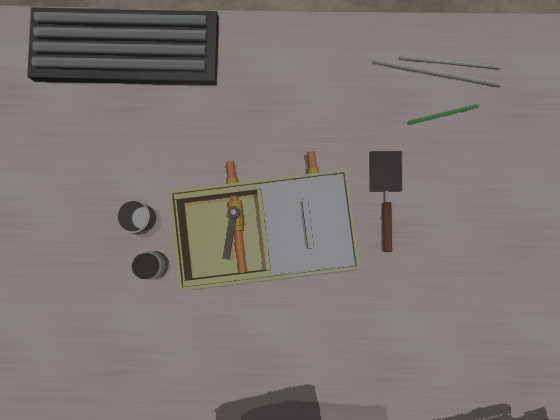

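View pics/side0.png

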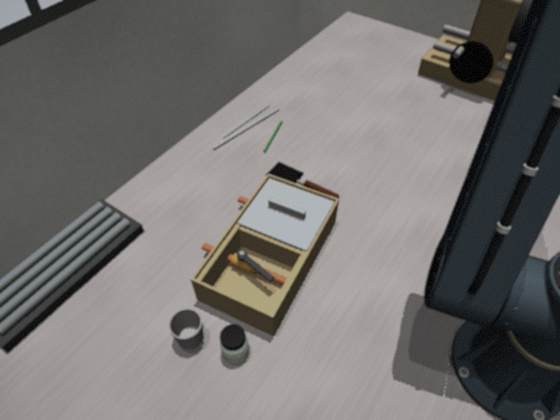

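The top view has +x up and +y left. The box corners are near (172,192), (346,172), (356,268) and (181,287), with the cover over the right (-y) bay and its bar near (307,224). The plain handle runs from (234,212) to (227,258). The jar and cup are on the left, the paddle on the right, matching the side view. Next I'll measure the box pose and the bar.

Run:
```python
from h import *
im=cv2.imread("pics/top0.png");hsv=cv2.cvtColor(im,cv2.COLOR_BGR2HSV)
m=cv2.inRange(hsv,(20,70,60),(40,255,255));m[:160]=0
m=cv2.morphologyEx(m,cv2.MORPH_CLOSE,np.ones((3,3)))
cs,_=cv2.findContours(m,cv2.RETR_EXTERNAL,cv2.CHAIN_APPROX_NONE)
c=max(cs,key=cv2.contourArea);rc=cv2.minAreaRect(c);bp=cv2.boxPoints(rc)
P=plane("top",cv2.convexHull(c).reshape(-1,2),.095)[:,:2].astype(np.float32)
b=cv2.minAreaRect(P);print(rc,"\nbox",b,"\n",cv2.boxPoints(b))
w=plane("top",bp,.095);print(w)
# cover
m=cv2.inRange(hsv,(90,10,120),(130,80,255));m[:165]=0;m[290:]=0;m[:,:240]=0;m[:,365:]=0
cs,_=cv2.findContours(m,cv2.RETR_EXTERNAL,cv2.CHAIN_APPROX_NONE);c=max(cs,key=cv2.contourArea)
print("cover",cv2.contourArea(c),cv2.minAreaRect(plane("top",c.reshape(-1,2),.089)[:,:2].astype(np.float32)))
bar=[(303,199),(308,199),(313,248),(308,248)]
print("bar",plane("top",bar,.115),"ends plain",plane("top",[(234,212),(227,258)],.068))
s=np.array([[286,207]]);print("bar side",plane("side",s,.115))
cv2.imwrite("pics/c.png",cv2.resize(im[150:300,160:370],None,fx=3.8,fy=3.8,interpolation=cv2.INTER_CUBIC))
```

```text
((207.8904266357422, 232.95892333984375), (106.46443176269531, 68.56853485107422), 83.9909896850586) 
box ((0.5780457854270935, 0.18132174015045166), (0.21662265062332153, 0.14188800752162933), 8.354073524475098) 
 [[0.4605763  0.23577642]
 [0.48119116 0.09539396]
 [0.6955153  0.12686706]
 [0.6749004  0.26724952]]
[[0.67724346 0.26753025 0.095     ]
 [0.69532951 0.12671006 0.095     ]
 [0.4786456  0.09722503 0.095     ]
 [0.46074367 0.23579457 0.095     ]]
cover 0.0 ((0.5479431748390198, -0.05737655982375145), (0.0, 0.0), 0.0)
bar [[ 0.64952283 -0.0115346   0.115     ]
 [ 0.64974729 -0.02160009  0.115     ]
 [ 0.5515449  -0.03361361  0.115     ]
 [ 0.55130121 -0.02362513  0.115     ]] ends plain [[0.62334127 0.13276473 0.068     ]
 [0.52613309 0.14443589 0.068     ]]
bar side [[ 0.59612551 -0.01573986  0.115     ]]
```

View pics/c.png

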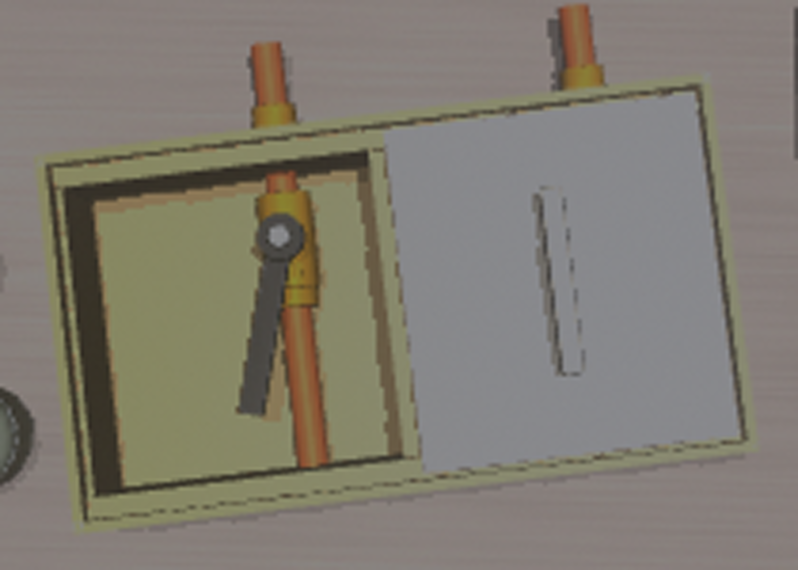

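The crop shows the outer corners at (40,157), (708,78), (755,448) and (82,527). The bar's top face is at (543,187), (563,187), (583,373) and (563,375). The plain pivot is at (279,237) and its handle end at (252,415).

Run:
```python
from h import *
g=lambda a:np.array(a)/3.8+[159.6,149.6]
C=plane("top",g([(40,157),(708,78),(755,448),(82,527)]),.095)[:,:2]
print(C);print([np.linalg.norm(C[i]-C[(i+1)%4]) for i in range(4)])
c=C.mean(0);ey=(C[0]+C[3]-C[1]-C[2]);ey/=np.linalg.norm(ey);ex=np.array([ey[1],-ey[0]])
print("centre",c,"ex",ex,"ey",ey,"yaw",np.arctan2(ex[1],ex[0]))
B=plane("top",g([(543,187),(563,187),(583,373),(563,375)]),.115)[:,:2]
print("bar",B.mean(0),(B-c)@np.c_[ex,ey])
H=plane("top",g([(279,237),(252,415)]),.068)[:,:2];print("plain in box",(H-c)@np.c_[ex,ey])
W=lambda x,y:np.round(c+x*ex+y*ey,4)
print("pivot",W(45,-120) if 0 else W(.045,-.12),"plain pivot",W(.045,.06))
print("push start (bar -y side)",W(0,-.125),"bar end",W(0,.093))
```

```text
[[ 0.66213295  0.26297335]
 [ 0.71326855 -0.09905678]
 [ 0.51427632 -0.12711009]
 [ 0.46325962  0.23219645]]
[np.float64(0.36562366595813617), np.float64(0.20095993603992546), np.float64(0.36291030466080343), np.float64(0.20124070064440788)]
centre [0.58823436 0.06725073] ex [0.9901209  0.14021626] ey [-0.14021626  0.9901209 ] yaw 0.14067982975269208
bar [ 0.60068869 -0.02210324] [[ 0.05013704 -0.08563574]
 [ 0.04888521 -0.09616008]
 [-0.04999536 -0.09482349]
 [-0.04981723 -0.08425084]]
plain in box [[ 0.0442566   0.06199672]
 [-0.05208539  0.08757912]]
pivot [ 0.6496 -0.0453] plain pivot [0.6244 0.133 ]
push start (bar -y side) [ 0.6058 -0.0565] bar end [0.5752 0.1593]
```

Box pose: centre (0.588, 0.067), yaw 0.141, sizes within 2%. The bar and plain handle land where they should. I'll go above the -y side of the bar with the fingers shut.

```bash
python3 -m jog '[{"rotation":[0,0,0.7],"offset":[0.216,0.232,0],"hand":0},{"rotation":[0,0,0.7],"offset":[0.216,0.232,0],"hand":0},{"rotation":[0,0,0.7],"offset":[0.216,0.232,0],"hand":0},{"rotation":[0,0,0.7],"offset":[0.216,0.232,0],"hand":0},{"rotation":[0,0,1.39],"offset":[0.432,0.463,-0.05],"hand":0},{"rotation":[0,0,1.39],"offset":[0.432,0.463,-0.05],"hand":0},{"rotation":[0,0,1.39],"offset":[0.432,0.463,-0.05],"hand":0},{"rotation":[0,0,1.39],"offset":[0.432,0.463,-0.05],"hand":0},{"rotation":[0,0,1.39],"offset":[0.432,0.463,-0.05],"hand":0},{"rotation":[0,0,1.39],"offset":[0.432,0.463,-0.05],"hand":0},{"rotation":[0,0,1.39],"offset":[0.432,0.463,-0.05],"hand":0},{"rotation":[0,0,1.39],"offset":[0.432,0.463,-0.05],"hand":0}]'; python3 -c "
from h import *
o=r.observe();print(o['tool_pos'],o['tcp_rot'],o['q'],o['wrist_force'])"
```

```text
time: 1.6
tool_pos: [0.6045, -0.0587, 0.1676]
tcp_rot: [0.656, 0.755, -0.001, -0.001]
wrist_force: [-0.2, 0.3, -0.5]
finger_gap: 0.008
[ 0.60454657 -0.05866403  0.16761553] [ 6.55924693e-01  7.54825564e-01 -7.34843640e-04 -7.90492684e-04] [-1.73164700e-01  5.08503753e-01  1.54474183e+00 -4.99509425e-04
  1.09045977e+00 -3.12914714e-01] [-0.231946    0.32875767 -0.46670071]
```

```bash
python3 -m jog '[{"rotation":[0,0,0],"offset":[0,0,-0.04],"hand":0},{"rotation":[0,0,0],"offset":[0,0,-0.071],"hand":0},{"rotation":[0,0,0],"offset":[0,0,-0.071],"hand":0},{"rotation":[0,0,0],"offset":[0,0,-0.071],"hand":0}]'; python3 -c "
from h import *
snap('side','s1.png');print(r.observe()['wrist_force'])"
```

```text
time: 2.1
tool_pos: [0.6049, -0.0596, 0.0982]
tcp_rot: [0.656, 0.754, -0.0, -0.0]
wrist_force: [-0.2, 0.1, -0.2]
finger_gap: 0.005
[ 0.2447496   0.03396805 -0.05368829]
```

View pics/s1.png

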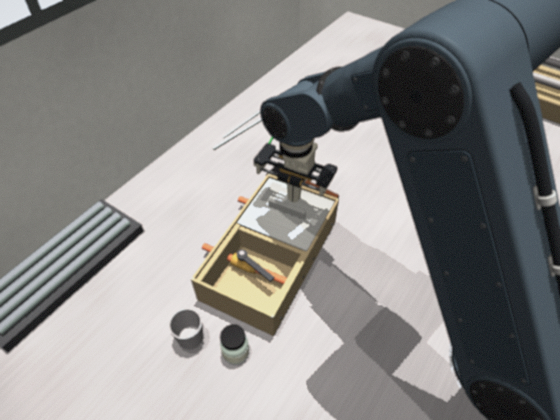

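The fingers are behind the bar at (293,188) with no contact force. Pushing along +y of the box.

```bash
python3 -m jog '[{"rotation":[0,0,0],"offset":[-0.0021,0.0149,0],"hand":0},{"rotation":[0,0,0],"offset":[-0.0042,0.0297,0],"hand":0},{"rotation":[0,0,0],"offset":[-0.0063,0.0446,0],"hand":0},{"rotation":[0,0,0],"offset":[-0.0084,0.0594,0],"hand":0},{"rotation":[0,0,0],"offset":[-0.0105,0.0743,0],"hand":0},{"rotation":[0,0,0],"offset":[-0.0126,0.0891,0],"hand":0},{"rotation":[0,0,0],"offset":[-0.0147,0.104,0],"hand":0},{"rotation":[0,0,0],"offset":[-0.0168,0.1188,0],"hand":0},{"rotation":[0,0,0],"offset":[-0.0189,0.1337,0],"hand":0},{"rotation":[0,0,0],"offset":[-0.021,0.1485,0],"hand":0},{"rotation":[0,0,0],"offset":[-0.0231,0.1634,0],"hand":0},{"rotation":[0,0,0],"offset":[-0.0238,0.1683,0],"hand":0}]'; python3 -c "
from h import *
print(plane('top',[(0,0)],0)); snap('top','t1.png');print(r.observe()['wrist_force'])"
```

```text
time: 3.65
tool_pos: [0.581, 0.1099, 0.0983]
tcp_rot: [0.656, 0.755, -0.0, 0.0]
wrist_force: [1.5, -3.9, 3.3]
finger_gap: 0.008
[[1.10911761 0.6998237  0.        ]]
[-0.18355339  0.8253297  -0.12975019]
```

```bash
python3 -m jog '[{"rotation":[0,0,0],"offset":[-0.0014,0.0099,0],"hand":0},{"rotation":[0,0,0],"offset":[-0.0025,0.0178,0],"hand":0},{"rotation":[0,0,0],"offset":[-0.0035,0.0248,0],"hand":0},{"rotation":[0,0,0],"offset":[-0.0041,0.029,0],"hand":0},{"rotation":[0,0,0],"offset":[-0.0045,0.0317,0],"hand":0}]'
```

```text
time: 4.32
tool_pos: [0.5764, 0.142, 0.0982]
tcp_rot: [0.656, 0.755, -0.0, -0.0]
wrist_force: [0.2, -3.5, 2.1]
finger_gap: 0.003
```

```bash
python3 -m jog '[{"rotation":[0,0,0],"offset":[-0.0003,0.002,0],"hand":0},{"rotation":[0,0,0],"offset":[-0.0006,0.004,0],"hand":0},{"rotation":[0,0,0],"offset":[-0.0007,0.005,0],"hand":0}]'
```

```text
time: 4.7
tool_pos: [0.5762, 0.1449, 0.0982]
tcp_rot: [0.656, 0.755, -0.001, 0.001]
wrist_force: [3.1, -20.8, 2.4]
finger_gap: -0.0
```

The reading is 21 N, so the cover is at the end stop. Its bar is within 1 mm of the expected place. Backing off, rising and clearing the view.

```bash
python3 -m jog '[{"rotation":[0,0,0],"offset":[0.003,-0.02,0],"hand":0},{"rotation":[0,0,0],"offset":[0.0042,-0.03,0.05],"hand":0},{"rotation":[0,0,0],"offset":[0.0042,-0.08,0.1],"hand":0},{"rotation":[0,0,0],"offset":[-0.05,-0.4,0.1],"hand":0},{"rotation":[0,0,0],"offset":[-0.05,-0.4,0.1],"hand":0},{"rotation":[0,0,0],"offset":[-0.05,-0.4,0.1],"hand":0},{"rotation":[0,0,0],"offset":[-0.05,-0.4,0.1],"hand":0},{"rotation":[0,0,0],"offset":[-0.05,-0.4,0.1],"hand":0},{"rotation":[0,0,0],"offset":[-0.05,-0.4,0.1],"hand":0},{"rotation":[0,0,0],"offset":[-0.05,-0.4,0.1],"hand":0}]'; python3 -c "
from h import *
im=snap('top','t2.png')[:,:,::-1]
cv2.imwrite('pics/c2.png',cv2.resize(im[150:300,160:370],None,fx=3.8,fy=3.8,interpolation=cv2.INTER_CUBIC))"
```

```text
time: 5.95
tool_pos: [0.5258, -0.2556, 0.1979]
tcp_rot: [0.656, 0.754, -0.001, 0.001]
wrist_force: [-0.3, -1.1, 0.5]
finger_gap: 0.006
```

View pics/c2.png

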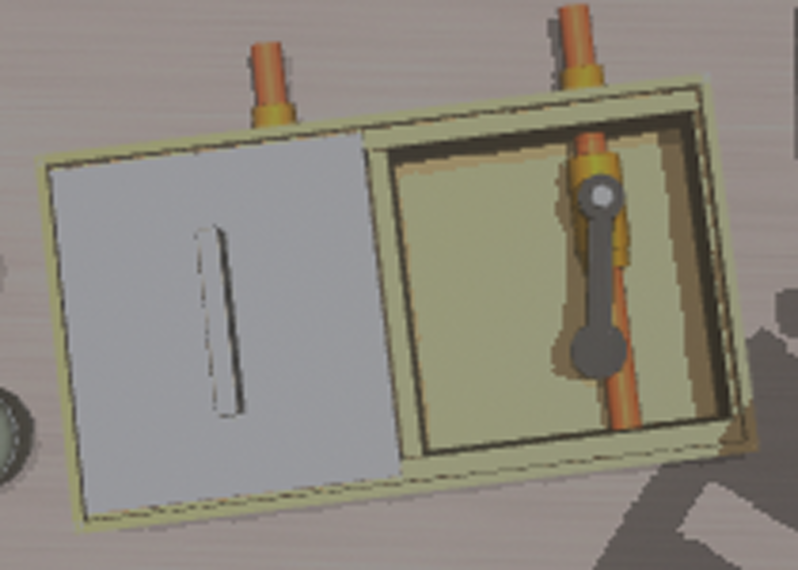

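The cover sits at the left end stop, with its bar near (220,322). In the uncovered bay the pivot is at (601,196) and the disc at (599,352). Next I'll work out the finger path behind the bar.

Run:
```python
from h import *
g=lambda a:np.array(a)/3.8+[159.6,149.6]
c=np.array([.58823,.06725]);ex=np.array([.99012,.14022]);ey=np.array([-.14022,.99012])
H=plane("top",g([(601,196),(599,352)]),.068)[:,:2]
L=(H-c)@np.c_[ex,ey];d=L[1]-L[0];print("box",L,"world",H,"r",np.linalg.norm(d),"theta",np.arctan2(d[1],-d[0]))
p=(H[0]+c+.045*ex-.12*ey)/2;print("pivot",p)
th0=np.arctan2(d[1],-d[0]);T=r.observe()["tool_pos"][:2]
for t,gap in [(th0,.015)]+[(t,0) for t in np.linspace(th0,1.6,10)]:
    u=-np.cos(t)*ex+np.sin(t)*ey;n=np.sin(t)*ex+np.cos(t)*ey
    q=p+.042*u-(.0145+gap)*n
    print(round(t,3),"tcp",q.round(4),"rot",round(-t,3),"off from start",(q-T).round(4))
```

```text
box [[ 0.04589209 -0.11860112]
 [-0.03990049 -0.10701105]] world [[ 0.65029897 -0.04374443]
 [ 0.5637288  -0.04429871]] r 0.0865719135080454 theta 0.13428103530554297
pivot [ 0.64995538 -0.04449947]
0.134 tcp [ 0.6081 -0.0743] rot -0.134 off from start [0.082  0.1802]
0.134 tcp [ 0.608  -0.0593] rot -0.134 off from start [0.0819 0.1952]
0.297 tcp [ 0.6062 -0.0523] rot -0.297 off from start [0.0801 0.2021]
0.46 tcp [ 0.6055 -0.0451] rot -0.46 off from start [0.0794 0.2093]
0.623 tcp [ 0.606  -0.0379] rot -0.623 off from start [0.0799 0.2166]
0.786 tcp [ 0.6077 -0.0308] rot -0.786 off from start [0.0816 0.2236]
0.949 tcp [ 0.6105 -0.0242] rot -0.949 off from start [0.0843 0.2303]
1.111 tcp [ 0.6143 -0.018 ] rot -1.111 off from start [0.0882 0.2364]
1.274 tcp [ 0.619  -0.0126] rot -1.274 off from start [0.0929 0.2418]
1.437 tcp [ 0.6246 -0.008 ] rot -1.437 off from start [0.0985 0.2464]
1.6 tcp [ 0.6309 -0.0044] rot -1.6 off from start [0.1048 0.25  ]
```

```bash
python3 -m jog '[{"rotation":[0,0,-0.134],"offset":[0.082,0.180,-0.04],"hand":0},{"rotation":[0,0,-0.134],"offset":[0.082,0.180,-0.04],"hand":0},{"rotation":[0,0,-0.134],"offset":[0.082,0.180,-0.04],"hand":0},{"rotation":[0,0,-0.134],"offset":[0.082,0.180,-0.04],"hand":0},{"rotation":[0,0,-0.134],"offset":[0.082,0.180,-0.04],"hand":0},{"rotation":[0,0,-0.134],"offset":[0.082,0.180,-0.04],"hand":0}]'
```

```text
time: 6.75
tool_pos: [0.6078, -0.0751, 0.1583]
tcp_rot: [0.705, 0.709, -0.001, 0.001]
wrist_force: [0.1, -0.1, 0.3]
finger_gap: 0.005
```

```bash
python3 -m jog '[{"rotation":[0,0,0],"offset":[0,0.001,-0.04],"hand":0},{"rotation":[0,0,0],"offset":[0,0.001,-0.07],"hand":0},{"rotation":[0,0,0],"offset":[0,0.001,-0.09],"hand":0},{"rotation":[0,0,0],"offset":[0,0.001,-0.102],"hand":0},{"rotation":[0,0,0],"offset":[0,0.001,-0.102],"hand":0},{"rotation":[0,0,0],"offset":[0,0.001,-0.102],"hand":0}]'; python3 -c "
from h import *
im=snap('side','s2.png')[:,:,::-1]
cv2.imwrite('pics/s2c.png',cv2.resize(im[120:320,170:370],None,fx=3,fy=3,interpolation=cv2.INTER_CUBIC))"
```

```text
time: 7.5
tool_pos: [0.6084, -0.0742, 0.0573]
tcp_rot: [0.705, 0.709, -0.001, 0.002]
wrist_force: [-0.1, 1.0, 0.6]
finger_gap: 0.004
```

View pics/s2c.png

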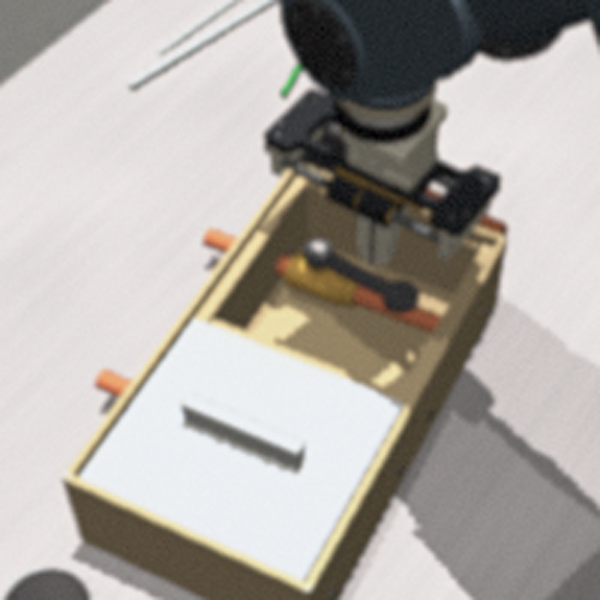

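The fingers are behind the bar at (373,250), between the hub at (318,252) and the disc at (400,295). Sweeping the first part, turning with the handle.

```bash
python3 -m jog '[{"rotation":[0,0,0],"offset":[0,0.0149,-0.001],"hand":0},{"rotation":[0,0,-0.082],"offset":[-0.0013,0.0184,-0.001],"hand":0},{"rotation":[0,0,-0.163],"offset":[-0.0022,0.0219,-0.001],"hand":0},{"rotation":[0,0,-0.245],"offset":[-0.0026,0.0255,-0.001],"hand":0},{"rotation":[0,0,-0.326],"offset":[-0.0029,0.0291,-0.001],"hand":0},{"rotation":[0,0,-0.408],"offset":[-0.0027,0.0327,-0.001],"hand":0},{"rotation":[0,0,-0.489],"offset":[-0.0024,0.0363,-0.001],"hand":0},{"rotation":[0,0,-0.571],"offset":[-0.0016,0.0399,-0.001],"hand":0},{"rotation":[0,0,-0.652],"offset":[-0.0007,0.0434,-0.001],"hand":0},{"rotation":[0,0,-0.734],"offset":[0.0007,0.0467,-0.001],"hand":0},{"rotation":[0,0,-0.815],"offset":[0.0021,0.05,-0.001],"hand":0},{"rotation":[0,0,-0.815],"offset":[0.0021,0.05,-0.001],"hand":0}]'
```

```text
time: 9.05
tool_pos: [0.6107, -0.024, 0.0569]
tcp_rot: [0.928, 0.371, -0.001, 0.002]
wrist_force: [-1.2, -4.8, 2.2]
finger_gap: 0.003
```

```bash
python3 -m jog '[{"rotation":[0,0,-0.081],"offset":[0.0017,0.003,0],"hand":0},{"rotation":[0,0,-0.162],"offset":[0.0036,0.006,0],"hand":0},{"rotation":[0,0,-0.244],"offset":[0.0059,0.0087,0],"hand":0},{"rotation":[0,0,-0.325],"offset":[0.0083,0.0114,0],"hand":0},{"rotation":[0,0,-0.407],"offset":[0.011,0.0137,0],"hand":0},{"rotation":[0,0,-0.488],"offset":[0.0139,0.016,0],"hand":0},{"rotation":[0,0,-0.57],"offset":[0.017,0.0178,0],"hand":0},{"rotation":[0,0,-0.62],"offset":[0.019,0.019,0],"hand":0},{"rotation":[0,0,-0.62],"offset":[0.019,0.019,0],"hand":0}]'
```

```text
time: 10.18
tool_pos: [0.6279, -0.0049, 0.0569]
tcp_rot: [0.998, 0.07, -0.004, 0.002]
wrist_force: [-10.4, -7.3, 4.3]
finger_gap: 0.008
```

```bash
python3 -m jog '[{"rotation":[0,0,0],"offset":[0.003,0,0],"hand":0},{"rotation":[0,0,0],"offset":[0.004,0,0],"hand":0},{"rotation":[0,0,0],"offset":[0.004,0,0],"hand":0}]'
```

```text
time: 10.55
tool_pos: [0.628, -0.0049, 0.0569]
tcp_rot: [0.997, 0.071, -0.009, 0.002]
wrist_force: [-21.9, -8.2, 13.9]
finger_gap: 0.004
```

The force rose to 22 N with no movement, so the handle is against its stop. Backing off, rising and clearing the view.

```bash
python3 -m jog '[{"rotation":[0,0,0],"offset":[-0.012,-0.003,0],"hand":0},{"rotation":[0,0,0],"offset":[-0.02,-0.006,0.01],"hand":0},{"rotation":[0,0,0],"offset":[-0.02,-0.006,0.06],"hand":0},{"rotation":[0,0,0],"offset":[-0.02,-0.006,0.12],"hand":0},{"rotation":[0,0,0],"offset":[-0.1,-0.25,0.14],"hand":0},{"rotation":[0,0,0],"offset":[-0.1,-0.25,0.14],"hand":0},{"rotation":[0,0,0],"offset":[-0.1,-0.25,0.14],"hand":0},{"rotation":[0,0,0],"offset":[-0.1,-0.25,0.14],"hand":0},{"rotation":[0,0,0],"offset":[-0.1,-0.25,0.14],"hand":0},{"rotation":[0,0,0],"offset":[-0.1,-0.25,0.14],"hand":0}]'; python3 -c "
from h import *
im=snap('top','t3.png')[:,:,::-1]
cv2.imwrite('pics/c3.png',cv2.resize(im[150:300,160:370],None,fx=3.8,fy=3.8,interpolation=cv2.INTER_CUBIC))"
```

```text
time: 11.8
tool_pos: [0.5282, -0.2547, 0.1975]
tcp_rot: [0.997, 0.07, -0.008, 0.002]
wrist_force: [-0.4, 0.4, -0.1]
finger_gap: 0.005
```

View pics/c3.png

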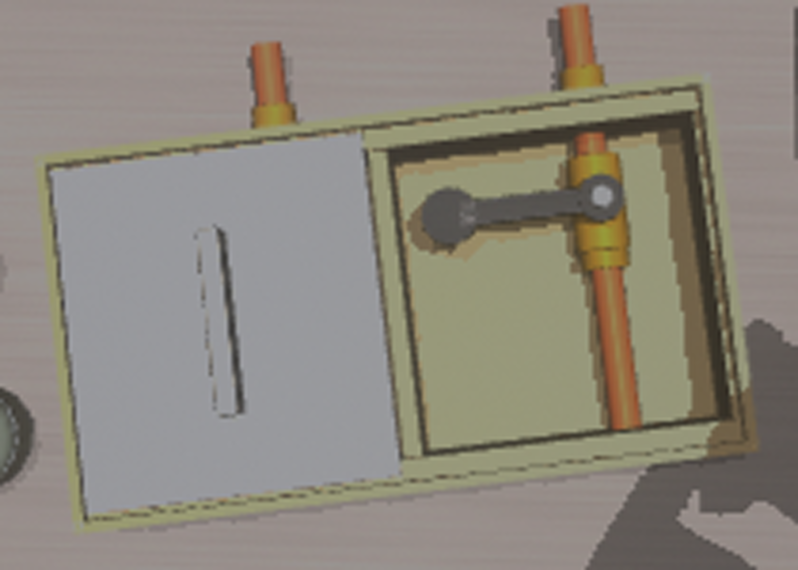

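The disc is now at (448,216) and the pivot at (601,196). The bar's slope of 7.4° matches the box's long side at 6.7°, and the cover is unmoved. I'll check the angle in numbers and hand in.

Run:
```python
from h import *
g=lambda a:np.array(a)/3.8+[159.6,149.6]
c=np.array([.58823,.06725]);A=np.array([[.99012,-.14022],[.14022,.99012]])
L=(plane("top",g([(601,196),(448,216)]),.068)[:,:2]-c)@A;d=L[1]-L[0]
th=np.arctan2(d[1],-d[0]);B=(plane("top",g([(220,322)]),.115)[:,:2]-c)@A
print("theta",th,"r",np.linalg.norm(d),"bar box",B)
if th>1.5: r.finish_job();print("handed in")
```

```text
theta 1.5584524912909576 r 0.08578585354651239 bar box [[-0.00094869  0.0925383 ]]
the job is handed in; nothing more can be done
handed in
```

The cover is at the other end of the box and the marked handle is shut. I handed the job in at about 12 s of the 51 s allowed.

- **Cover:** I pushed it by its bar with the fingers shut until it met the far end stop, where the force rose to about 21 N. In the last picture its bar sits 92.5 mm from the box centre, against 93 mm expected.
- **Marked handle:** It started at about 0.13 rad. I swept it clockwise until it stopped moving at about 22 N. The last picture puts it at 1.56 rad, against the required 1.47, with its disc 86 mm from the pivot.
- **Arm:** It ended well clear of everything, with almost no force at the wrist.
- **Not checked:** I did not re-measure the plain handle, which is now under the cover, or the bystanders. The fingers worked well away from the bystanders, and the force while sliding was only about 4 N, with no sign of a snag.

No check failed or disagreed. The largest mismatch was the box's measured size, about 2% under the given one.

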